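# Spread the snap ring over the pump shaft and hold it at its groove

## Task

Fit the snap ring to the pump: take the ring pliers by their two handles, squeeze them fully so that the ring opens on their tips, and lift pliers and ring out of the stand. Slide the open ring down over the end of the pump's shaft, its gap on the side of the keyway, until it is level with the groove just above the brass hub. Finish there still squeezing: the pliers stay in the gripper and hold the ring open round the groove, level and without leaning on the pump, so that I can check it before it is let snap in; leave everything else on the bench where it is.

Things in the scene. Friction and masses are not known exactly. Their poses are not given: they have to be found in the camera images.
- pliers_grip (a point): Snap-ring pliers hanging upright in the stand, tips down. Point midway between the two black handle sleeves, where to grip; z up, y from handle to handle, x towards the ring. Sleeves: 14 mm wide (x), from 30 mm below to 12 mm above this point. Over their outer faces: relaxed 60 mm here, 67 mm at the upper ends (they lean outward); fully squeezed parallel, 26 mm.
- pliers: The same pliers; origin at their pivot, 66 mm below pliers_grip, same axes. 0.13 kg. The tips' pins stand in the ring's eyes 50 mm below the pivot, 46 mm when squeezed. At the pivot a neck towards -x hangs in the open-topped slot of the stand's plate.
- pliers_left (a joint): Squeeze of the pliers, rad per handle: 0 relaxed, 0.25 squeezed to their built-in stop. Squeezing drives the tips apart and opens the ring; both handles move alike. A grip of 20 to 40 N reaches the stop; let go, they spring open.
- stand: Loading stand fixed to the bench: grey base 92x78 mm, round seat for the ring (top 30 mm high), slotted aluminium plate 102 mm tall on the -x side that carries the pliers. Origin on the bench under the pliers. Lift pliers and ring straight up by 50 mm or more to clear it.
- ring_center (a point): Dark steel snap ring, 3 mm thick, 28 mm inside and 36 mm outside when relaxed, pliers' pins in its two eyes. Point: centre of its opening when spread (then a 34 mm circle passes), mid thickness. z along its axis, -x to its gap; the pins are about 15 to 17 mm from here towards -x. Only the squeezed pliers carry it: it drops off if they open.
- ring_gap (a point): Middle of the ring's gap, between its eyes, 22.5 mm from ring_center along the ring's -x.
- ring_l_eye (a point): Centre of one of the ring's eyes (5.6 mm hole). The eyes' centres are 13 mm apart on the relaxed ring, about 35 mm when fully spread.
- ring_r_eye (a point): Centre of the ring's other eye.
- groove (a point): On the axis of the pump's upright steel shaft, mid-height of the ring groove, 89 mm above the bench; z up, -x to the keyway. Shaft 29.6 mm across; groove 26.4 mm across, 6 mm high, its lower side being the top of the brass hub (38 mm across). The shaft's end (3 mm chamfer) is 15 mm above this point, the rotor's plate 15 mm below; nothing else is higher.
- keyway_side (a point): Point at the groove's height, 22.5 mm from the shaft's axis on the side of the keyway (dark slot 7 mm wide in the shaft's end): the middle of the ring's gap belongs here.
- pump: Pump drive lying on its back, fixed to the bench: white box 172x146 mm, 50 mm tall, with a three-roller rotor in a round raceway, the shaft up in its middle. Origin on the bench under the shaft.
- timer: Bystander, to be left alone: cream bench timer, 66x60x20 mm; origin under its centre.
- manifold_block: Bystander, to be left alone: cream manifold block with three blue fittings, 20x60x44 mm; origin under its centre.
Things that resemble listed ones, but are neither listed nor needed, are in the scene too. There is more than one size of the pliers; the one meant has the size given above.

How it is judged (in metres and radians):
On the way:
1. the squeezed pliers hold the ring open, lifted clear of the stand (contact force between the fingers and pliers above 4 N and value of joint pliers_left above 0.19 rad and distance between ring_l_eye and ring_r_eye above 0.031 m and height (world z) of ring_center above 0.07 m and contact force between stand and anything else below 0.3 N), for 0.2 s.
At the end, for the whole second after the job is handed in: Held squeezed (0.19 rad or more, fingers pressing), ring open (eyes over 31 mm apart) round the shaft: centre within 4.5 mm of its axis and 2.5 mm of the groove's mid-height, tilt under 9 degrees, gap within 8.5 mm of the keyway's side point, at rest, under 8 N on the pump (contact force between the fingers and pliers above 4 N and value of joint pliers_left above 0.19 rad and distance between ring_l_eye and ring_r_eye above 0.031 m and horizontal distance between ring_center and groove below 0.0045 m and z of ring_center in the frame of groove between -0.0025 and 0.0025 m and angle between ring_center's own z axis and vertical below 0.16 rad and horizontal distance between ring_gap and keyway_side below 0.0085 m and contact force between pump and anything else below 8 N and linear speed of ring below 0.03 m/s); the arm keeps its last pose, push and grip.
It fails at once if the timer is moved more than 30 mm (distance of timer from where it was at the start of the episode above 0.03 m).
It fails at once if the manifold block is moved more than 30 mm (distance of manifold_block from where it was at the start of the episode above 0.03 m).
It also fails if it takes over 40 s, if anything falls off the work surface, if the arm or the gripper's body presses on something with over 40 N, if the wrist force passes 120 N, or if a joint passes its speed limit or range.

## Robot

A 6-joint arm with a two-finger parallel gripper is mounted at the origin on a cart in front of the work surface, level with it; the furniture and walls round the work are solid. World frame = base frame: x ahead of the robot, y to its left, z up, the work surface at z = 0. Lengths are in mm, angles in degrees, forces in N, time in s.
With the tool pointing down it reaches from about 150 to 775 mm from the base axis. Payload 6.1 kg.
Tool frame: the origin (TCP) lies between the finger pads; the fingertips stand bot.nose_length ahead of it and the grasp point (between the pads) is the TCP (bot.nose_length is the distance from the TCP to the fingertips, in mm); z points along the fingers, y is the direction in which the jaws open and shut (so a half turn about z gives the same grasp; the last joint's range is limited). The gripper opens to 85 mm and grips with 20 to 120 N. Pads are 22 mm wide; open, the fingers measure 114 mm over their backs; the gripper's body (76 mm by 85 mm) begins 54 mm behind the grasp point. The pads swing forward as they close: fully open they stand 13 mm farther back than shut.
Start: joints at [-68.984, 7.208, -2.269, 80.523, 0, 90], TCP at [188.273, -490.063, 250.295] pointing down, gripper open.
Joint ranges: [-155.77, 155.77], [-54.66, 111.73], [-72.52, 77.12], [-102.08, 115.82], [-83.92, 84.16], [-180, 180]. Speed limits (degrees/s): [136.94, 136.94, 172.46, 180, 180, 180].

## Interface

Orientations are given as a 3x3 rotation matrix whose columns are the frame's x, y, z axes.
In Python, from workcell import bot, cams, job_done, recognise gives the robot as it stands.
- The arm moves only by the shell command python3 -m handwheel 'ROWS'. ROWS is JSON, a list that holds one entry, the list of rows, each a list of 7 numbers: the finger opening in mm, from 0 to 85.4, then the shift along the tool's x, y, z in mm, then the turn, a rotation vector about the tool's x, y, z in degrees. In form: [[[hand, tx, ty, tz, rx, ry, rz], ...]]. A call has exactly 10 rows; each row shifts and turns the commanded pose from where the row before left it, along the tool's axes as they then stand; what a row does not reach is not made up. A row lasts 1/8 s, in which the tool goes at most 62.5 mm and 10.7 degrees, less where a joint would pass 70% of its speed; a pose out of reach is approached as far as the arm can. A call is refused whole if a number of a shift passes 62.5 or a number of a turn 10.7, either way. A call with a gripper value outside its range is refused whole. The fingers move at their own pace and stop on an object; the grip force is fixed at half the most. Time passes only in rows, so rows that do not move let the fingers close, or fill a call up. It gives the time, the measured TCP pose, the force and the opening at its end, in the units of the state.
- bot.state(): the state, without advancing time (a new reading comes with each control period).
- cams.get_image(name): name is "side" or "top"; returns the picture (400x640x3 uint8, red, green, blue); there is no depth.
- cams.calibration(name): a dict with "fx", "fy", "cx", "cy" (pixels), "k1" (the pictures are not rectified: a ray, as slopes to the right and down, at radius r is drawn at 1 + k1 r^2 times it, then the intrinsics apply), "camera_from_world" (4x4, takes a point from world to camera coordinates). Camera axes: x right, y down, z forward; pixel columns grow to the right and rows downward; lengths in mm; the calibration is good to about 2 mm. A picture is of the moment at which its call begins. calibration takes no time and is no camera call.
- job_done(): hands the job in, once; it reports no verdict.
Trained networks look in the newest picture that a camera, given by its name, has taken for a name from the list of things; names that differ only in an ending like _2 or _b are one class to them, and where a whole thing is asked for, a point or a joint stands for the part that bears it (a point fixed in the world has none). Each returns a list of dicts, best first, with "conf" (0 to 1); they miss things now and then, are a little off and sometimes report something else, mostly with a low value. They report only what shows in the picture. A call takes as long as a camera call. They do not tell look-alikes from the thing itself.
- recognise(name, camera): "uv" ([column, row] in pixels, amid what is visible of it).
The state is a dict: "t": time; "qpos": joint angles; "joint_vel": joint speeds; "effort": joint torques, N m; "ee_pos": TCP position; "eef_rot": TCP orientation; "contact_force": force on the tool from outside, world axes, zero at the start; "torque": the same for the moment, N m; "finger_gap": finger opening in mm.
Only numpy, scipy, OpenCV 4.12 (cv2) and the standard library are available. Lean on these libraries where they do the work, as an engineer would, in place of code of your own. Each camera call takes 0.05 s, during which the arm holds its last target.

## Working session

There is one attempt and no reset: what is moved stays moved. The work goes in short steps, Python scripts to look and compute and a shell command to move; the robot and the scene stay as the last step left them, time stands still between calls to the robot, and variables do not carry over. Pictures are saved under pics/ and viewed, and the job is handed in when it is done.

```bash
ls; mkdir -p pics; cat > h.py <<'E'
import numpy as np, cv2
from workcell import bot, cams, job_done, recognise
def save(n,f):
    im=cams.get_image(n); cv2.imwrite('pics/'+f,im[:,:,::-1]); return im
def proj(n,P):
    c=cams.calibration(n);T=np.array(c["camera_from_world"]);p=T[:3,:3]@np.array(P,float)+T[:3,3]
    s=p[:2]/p[2];s=s*(1+c["k1"]*(s@s));return np.array([c["fx"]*s[0]+c["cx"],c["fy"]*s[1]+c["cy"]])
def ray(n,uv):
    c=cams.calibration(n);T=np.array(c["camera_from_world"])
    d=np.array([(uv[0]-c["cx"])/c["fx"],(uv[1]-c["cy"])/c["fy"]]);s=d.copy()
    for _ in range(30): s=d/(1+c["k1"]*(s@s))
    R=T[:3,:3];return -R.T@T[:3,3], R.T@np.array([s[0],s[1],1.])
def atz(n,uv,z):
    o,d=ray(n,uv);return o+d*(z-o[2])/d[2]
def tri(uv1,uv2,n1="side",n2="top"):
    o1,d1=ray(n1,uv1);o2,d2=ray(n2,uv2)
    A=np.stack([d1,-d2],1);t=np.linalg.lstsq(A,o2-o1,rcond=None)[0]
    a=o1+t[0]*d1;b=o2+t[1]*d2;return (a+b)/2,np.linalg.norm(a-b)
E
python3 - <<'E'
from h import *
np.set_printoptions(precision=1,suppress=True)
for n in("side","top"):
    save(n,n+'0.png');c=cams.calibration(n);print(n,c["fx"],c["k1"],ray(n,(320,200)))
    for k in("pliers_grip","pliers","ring_center","ring_l_eye","ring_r_eye","ring_gap","stand","groove","keyway_side","pump"):
        print(k,[(np.round(r["uv"]),round(r["conf"],2)) for r in recognise(k,n)])
print(bot.state(),bot.nose_length)
E
```

```text
pics
side 471.5518457014647 -0.13597104567732102 (array([ 565.3, -811. ,  631.3]), array([-0. ,  0.9, -0.5]))
pliers_grip [(array([331., 252.]), 0.89), (array([398., 272.]), 0.81)]
pliers [(array([333., 256.]), 0.75), (array([404., 276.]), 0.66)]
ring_center [(array([342., 296.]), 0.49)]
ring_l_eye []
ring_r_eye [(array([337., 296.]), 0.62)]
ring_gap [(array([338., 299.]), 0.45), (array([360., 206.]), 0.18)]
stand [(array([341., 299.]), 0.95)]
groove [(array([360., 201.]), 0.88)]
keyway_side []
pump [(array([359., 209.]), 0.95)]
top 387.6656600152336 -0.043025437547140534 (array([ 427.3,   12.8, 1048.6]), array([ 0.1,  0. , -1. ]))
pliers_grip [(array([388., 190.]), 0.73), (array([356., 148.]), 0.56)]
pliers [(array([356., 146.]), 0.52), (array([387., 189.]), 0.45)]
ring_center []
ring_l_eye []
ring_r_eye []
ring_gap [(array([316., 256.]), 0.33)]
stand [(array([378., 191.]), 0.83)]
groove [(array([388., 191.]), 0.72), (array([268., 174.]), 0.68), (array([381., 189.]), 0.5)]
keyway_side [(array([269., 170.]), 0.72)]
pump [(array([272., 172.]), 0.63)]
{'t': 1.1, 'qpos': array([-69. ,   7.2,  -2.3,  80.5,  -0. ,  90. ]), 'joint_vel': array([ 0. ,  0. ,  0. , -0.1,  0. ,  0. ]), 'effort': array([ -0. , -43.6,  35.3,   0. ,  -0. ,   0. ]), 'ee_pos': array([ 188.3, -490.1,  250.3]), 'eef_rot': array([[ 0.9,  0.4,  0. ],
       [ 0.4, -0.9, -0. ],
       [-0. ,  0. , -1. ]]), 'contact_force': array([-0.4, -0. ,  0.8]), 'torque': array([ 0.,  0., -0.]), 'finger_gap': 85.32807448734195} 19.0
```

View pics/side0.png

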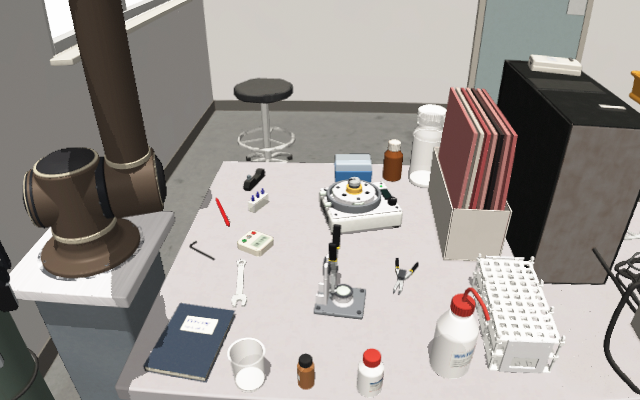

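View pics/top0.png

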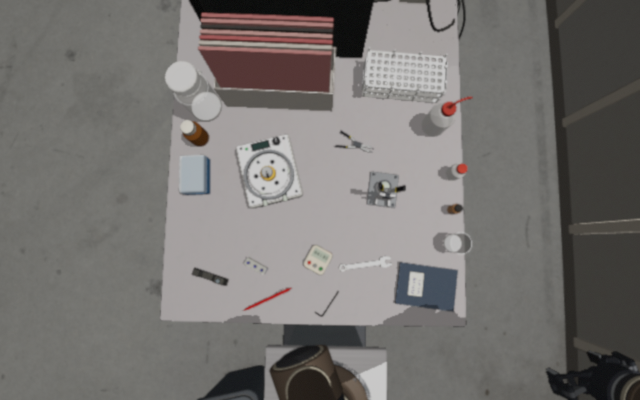

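```bash
python3 - <<'E'
import cv2
a=cv2.imread('pics/side0.png')[225:340,290:450];cv2.imwrite('pics/s0c.png',cv2.resize(a,None,fx=5,fy=5,interpolation=2))
a=cv2.imread('pics/top0.png')[120:280,240:430];cv2.imwrite('pics/t0c.png',cv2.resize(a,None,fx=3.7,fy=3.7,interpolation=2))
E
```

```text
(no output)
```

View pics/s0c.png

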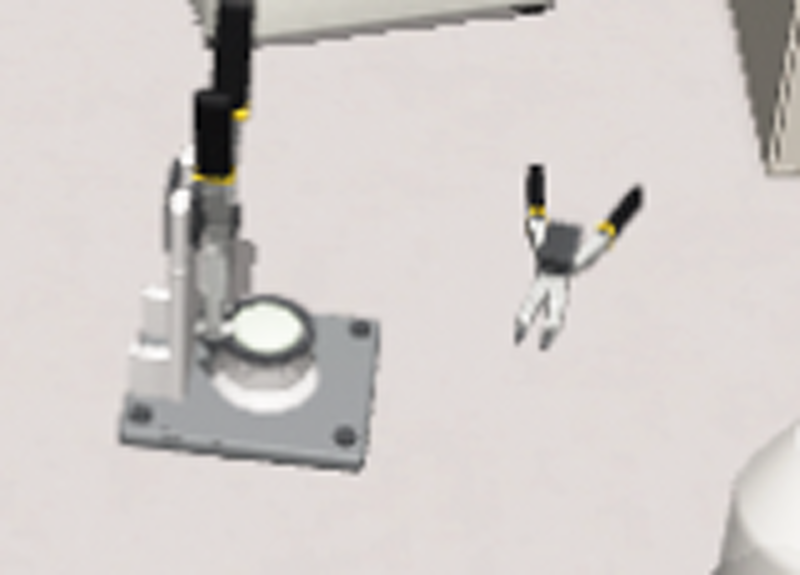

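View pics/t0c.png

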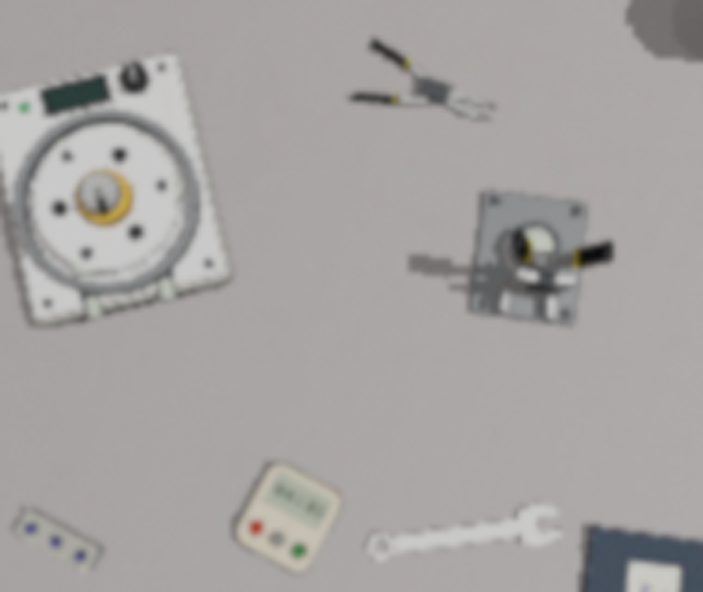

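Candidates: pliers in the stand (side 331,252 / top 388,190, upright, ring at their tips) and smaller pliers lying on the bench (side 398,272 / top 356,148). I choose the upright pair. Next I need finer crops to measure the stand and the keyway.

```bash
python3 - <<'E'
import cv2
def crop(f,o,x,y,w,h,s):
    a=cv2.imread(f)[y:y+h,x:x+w];a=cv2.resize(a,None,fx=s,fy=s,interpolation=cv2.INTER_CUBIC)
    for i in range(0,w,5):
        cv2.line(a,(i*s,0),(i*s,8 if i%10 else 16),(0,0,255),1)
        if i%10==0: cv2.putText(a,str(x+i),(i*s,28),0,.35,(0,0,255),1)
    for i in range(0,h,5):
        cv2.line(a,(0,i*s),(8 if i%10 else 16,i*s),(0,0,255),1)
        if i%10==0: cv2.putText(a,str(y+i),(18,i*s+4),0,.35,(0,0,255),1)
    cv2.imwrite(o,a)
crop('pics/top0.png','pics/t1.png',360,165,55,48,12)
crop('pics/top0.png','pics/t2.png',230,130,75,80,7)
crop('pics/side0.png','pics/s1.png',308,222,70,98,6)
crop('pics/side0.png','pics/s2.png',312,170,95,65,8)
E
```

```text
(no output)
```

View pics/t1.png

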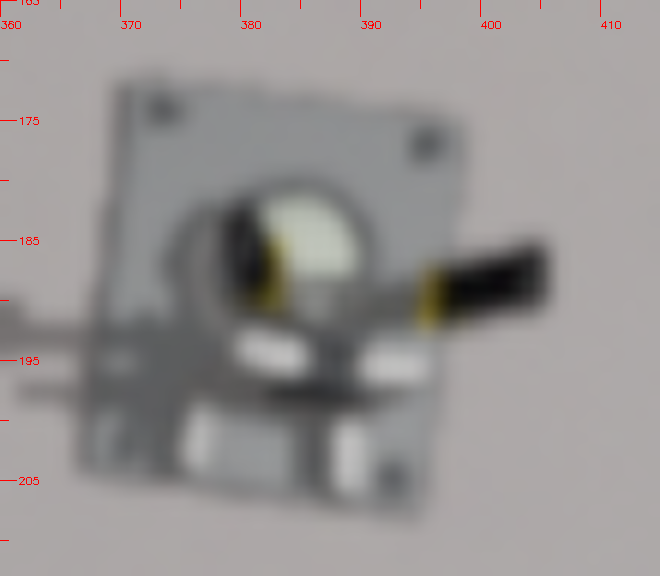

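View pics/t2.png

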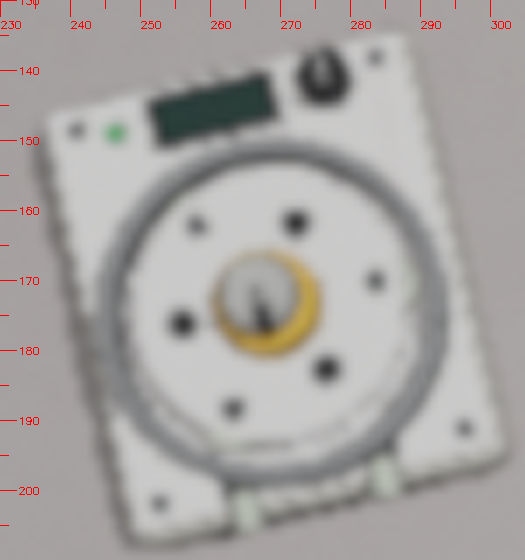

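View pics/s1.png

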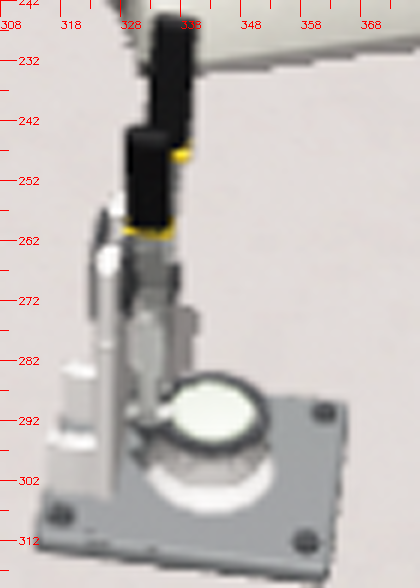

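View pics/s2.png

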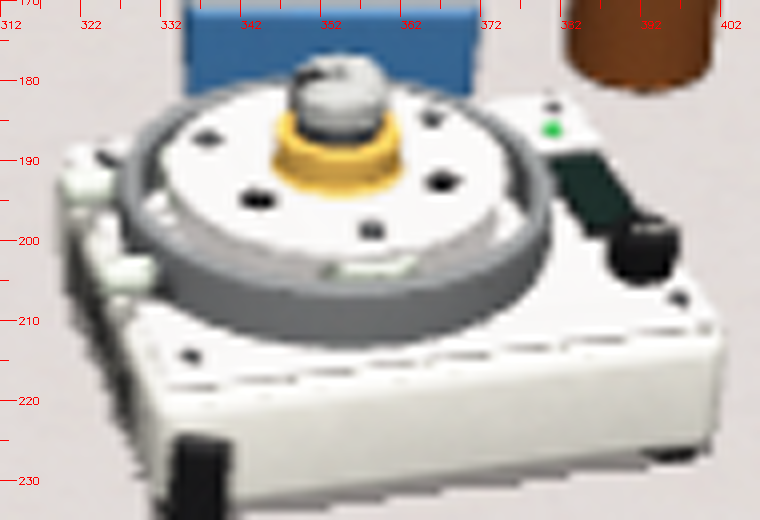

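```bash
python3 - <<'E'
from h import *
np.set_printoptions(precision=1,suppress=True)
print("shaft top@104",atz("top",(266.8,172.2),104),"side",atz("side",(354.2,181),104),tri((354.2,181),(266.8,172.2)))
print("keyslot",atz("top",(267.7,177.5),104))
P=[atz("top",u,50) for u in((236,146),(287.5,135),(302,195.5),(249,207.5))]
for i in range(4):
    d=P[(i+1)%4]-P[i];print(P[i],np.linalg.norm(d),np.degrees(np.arctan2(d[1],d[0])))
print("pump ctr",np.mean(P,0))
for z in (8,):
  P=[atz("top",u,z) for u in((369.5,171.5),(398.5,175.5),(395,208),(366.5,204))]
  for i in range(4):
    d=P[(i+1)%4]-P[i];print(P[i],np.linalg.norm(d),np.degrees(np.arctan2(d[1],d[0])))
  print("stand ctr",np.mean(P,0))
  P=[atz("side",u,z) for u in((314,312),(362,317),(365.5,289))]
  print("side corners");print(np.array(P))
print("ring side@33",atz("side",(343,290.5),33))
print("ring top (seat ctr)@30",atz("top",(385,186.),30))
# handle tops: near (right in top) handle = lower in side
print("near handle top",tri((333,244),(403.5,187.5)))
print("near handle bottom",tri((332.5,260),(395,189.5)))
print("far handle top",tri((337,225),(380,184.5)))
print("far handle bottom",tri((338,247.5),(382.5,188.5)))
E
```

```text
shaft top@104 [595.7 155.4 104. ] side [598.  143.5 104. ] (array([597.7, 156.6,  96.6]), np.float64(1.4351258879621782))
keyslot [582.4 152.7 104. ]
[674.5 247.8  50. ] 139.42592116936302 -76.87430851449557
[706.1 112.   50. ] 166.17265355419477 -165.29055773914467
[545.4  69.8  50. ] 140.9499902479122 103.7995095715917
[511.8 206.7  50. ] 167.79499721402715 14.176903917378123
pump ctr [609.4 159.1  50. ]
[ 619.2 -110.     8. ] 79.49298125857136 -97.01810654570463
[ 609.5 -188.9    8. ] 89.38775241640472 173.58510202568925
[ 520.6 -178.9    8. ] 77.36831147711185 82.91160337055129
[ 530.2 -102.2    8. ] 89.34050150972736 -5.051575136314937
stand ctr [ 569.9 -145.     8. ]
side corners
[[ 523.7 -183.7    8. ]
 [ 611.7 -192.5    8. ]
 [ 620.4 -116.4    8. ]]
ring side@33 [ 576.1 -150.3   33. ]
ring top (seat ctr)@30 [ 576.8 -148.6   30. ]
near handle top (array([ 555.8, -171.6,  156.1]), np.float64(0.6638700777071989))
near handle bottom (array([ 556. , -159.9,  112.6]), np.float64(0.8606635423354538))
far handle top (array([ 561.6, -116.8,  157.6]), np.float64(0.4857555225259393))
far handle bottom (array([ 561.3, -128.7,  116. ]), np.float64(6.750046504473723))
```

```bash
cat >> h.py <<'E'
def circ(n,im,C,r,S,x0,y0,col,t=1):
    pts=[ (proj(n,[C[0]+r*np.cos(a),C[1]+r*np.sin(a),C[2]])-[x0,y0]+.5)*S for a in np.linspace(0,2*np.pi,60)]
    cv2.polylines(im,[np.array(pts).astype(np.int32)],True,col,t)
def big(im,x,y,w,h,S): return cv2.resize(im[y:y+h,x:x+w,::-1].copy(),None,fx=S,fy=S,interpolation=cv2.INTER_CUBIC)
E
python3 - <<'E'
from h import *
for n,(x,y,w,h) in (("side",(320,165,65,50)),("top",(240,150,60,45))):
    im=cv2.imread(f'pics/{n}0.png')[:,:,::-1];b=big(im,x,y,w,h,12)
    for C,r,c in(((596.5,155.5,104),11.8,(0,0,255)),((596.5,155.5,101),14.8,(0,255,0)),((596.5,155.5,86),19,(255,0,0))):
        circ(n,b,C,r,12,x,y,c)
    cv2.imwrite(f'pics/ov_{n}.png',b)
E
```

```text
(no output)
```

View pics/ov_side.png

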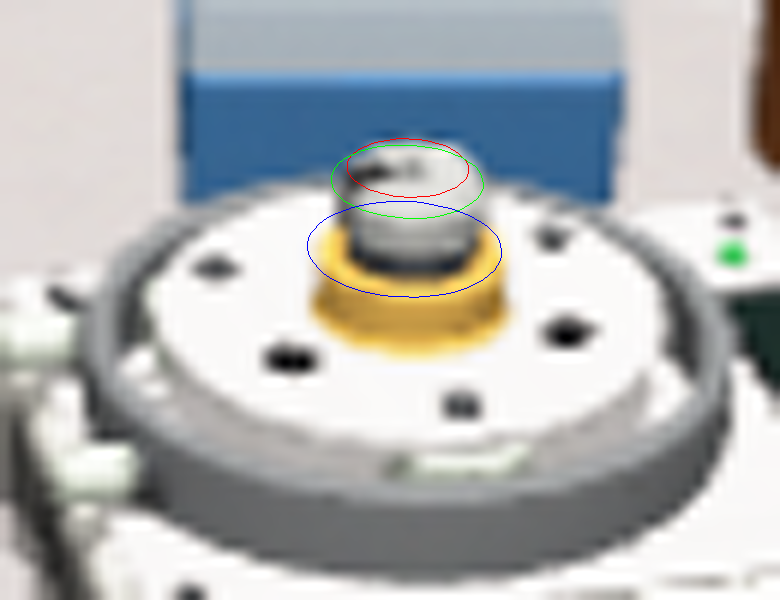

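View pics/ov_top.png

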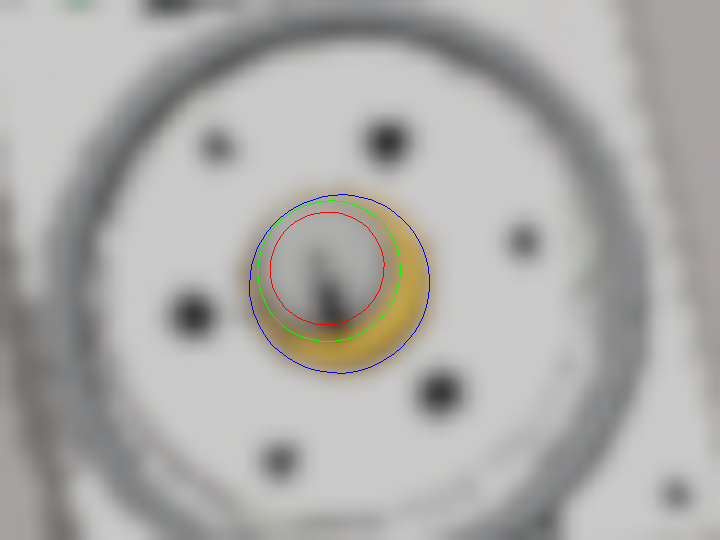

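```bash
cat >> h.py <<'E'
def go(P,yaw):
    s=bot.state();R=np.array(s["eef_rot"]);cy,sy=np.cos(np.radians(yaw)),np.sin(np.radians(yaw))
    T=np.array([[cy,sy,0],[sy,-cy,0],[0,0,-1.]])
    from scipy.spatial.transform import Rotation as Ro
    rv=np.degrees(Ro.from_matrix(R.T@T).as_rotvec())
    d=np.array(P)-s["ee_pos"]
    print("t",round(s["t"],2),"pos",np.round(s["ee_pos"],1),"F",np.round(s["contact_force"],1),"M",np.round(s["torque"],2),"gap",round(s["finger_gap"],1))
    print("turn",np.round(rv,2),"shift now-axes",np.round(R.T@d,1),"shift target-axes",np.round(T.T@d,1))
E
python3 - <<'E'
from h import *
go([558.7,-145,250],-6.3)
E
```

```text
t 1.1 pos [ 188.3 -490.1  250.3] F [-0.4 -0.   0.8] M [ 0.04  0.01 -0.02] gap 85.3
turn [ 0.   -0.   27.32] shift now-axes [ 4.695e+02 -1.893e+02  3.000e-01] shift target-axes [ 3.303e+02 -3.837e+02  3.000e-01]
```

```bash
python3 -m handwheel '[[[85,0,0,0,0,0,9.1],[85,0,0,0,0,0,9.1],[85,0,0,0,0,0,9.1],[85,30,-35,0,0,0,0],[85,30,-35,0,0,0,0],[85,30,-35,0,0,0,0],[85,30,-35,0,0,0,0],[85,30,-35,0,0,0,0],[85,30,-35,0,0,0,0],[85,30,-35,0,0,0,0]]]'
python3 -c "
from h import *
go([558.7,-145,250],-6.3)"
```

```text
t: 2.35
ee_pos: [424.8, -268.4, 250.5]
eef_rot: [[0.994, -0.109, 0.0], [-0.109, -0.994, -0.0], [0.0, 0.0, -1.0]]
contact_force: [-0.1, -0.4, 0.0]
finger_gap: 85.1
t 2.35 pos [ 424.8 -268.4  250.5] F [-0.1 -0.4  0. ] M [-0.01 -0.01 -0.  ] gap 85.1
turn [ 0.02 -0.02  0.01] shift now-axes [ 119.6 -137.3    0.5] shift target-axes [ 119.5 -137.3    0.5]
```

```bash
python3 -m handwheel '[[[85,24,-27.5,0,0,0,0],[85,24,-27.5,0,0,0,0],[85,24,-27.5,0,0,0,0],[85,24,-27.5,0,0,0,0],[85,24,-27.5,0,0,0,0],[85,0,0,15,0,0,0],[85,0,0,15,0,0,0],[85,0,0,15,0,0,0],[85,0,0,5,0,0,0],[85,0,0,0,0,0,0]]]'
python3 - <<'E'
from h import *
go([558.7,-145,200],-6.3)
a=save("top","t2_.png");b=save("side","s2_.png")
A=big(a,355,150,65,65,6);B=big(b,300,190,65,65,6)
cv2.imwrite('pics/m1.png',np.hstack([A,B]))
E
```

```text
t: 3.6
ee_pos: [557.6, -146.4, 200.0]
eef_rot: [[0.994, -0.11, -0.001], [-0.11, -0.994, 0.0], [-0.001, -0.0, -1.0]]
contact_force: [-0.6, -0.8, 1.0]
finger_gap: 85.0
t 3.6 pos [ 557.6 -146.4  200. ] F [-0.6 -0.8  1. ] M [-0.05 -0.01 -0.02] gap 85.0
turn [-0.    0.03 -0.03] shift now-axes [ 0.9 -1.5  0. ] shift target-axes [ 0.9 -1.5  0. ]
```

View pics/m1.png

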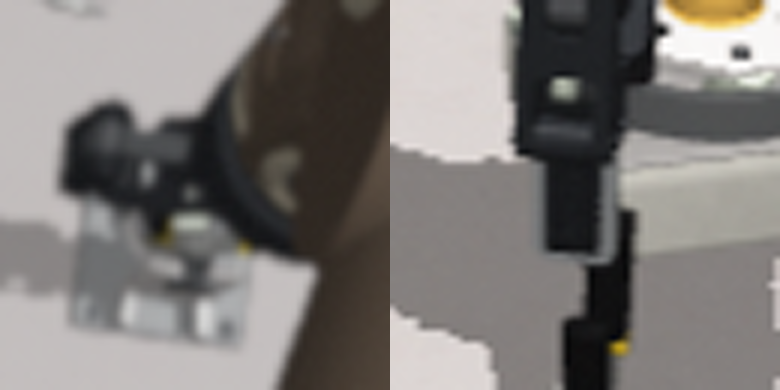

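```bash
python3 - <<'E'
from h import *
s=bot.state();R=s["eef_rot"];p=s["ee_pos"]
for k in(42,50,57):print(k,proj("side",p+R@[0,k,15]))
print("pred handles", proj("side",[555.8,-171.6,156]),proj("side",[561.6,-117,157]))
E
```

```text
42 [331.43157866 235.25237706]
50 [330.7463559  238.11647601]
57 [330.13672029 240.6638205 ]
pred handles [332.80139512 244.04915459] [336.84593565 225.35707921]
```

```bash
python3 -m handwheel '[[[85,1,-1.3,0,0,0,0],[85,0,0,7,0,0,0],[85,0,0,7,0,0,0],[85,0,0,7,0,0,0],[85,0,0,7,0,0,0],[85,0,0,7,0,0,0],[85,0,0,7,0,0,0],[85,0,0,7,0,0,0],[85,0,0,4,0,0,0],[85,0,0,0,0,0,0]]]'
python3 - <<'E'
from h import *
go([558.7,-145,147],-6.3)
b=save("side","s3_.png");a=save("top","t3_.png")
A=big(a,355,150,65,65,6);B=big(b,300,220,65,90,6)
cv2.imwrite('pics/m2.png',B);cv2.imwrite('pics/m2t.png',A)
E
```

```text
t: 4.95
ee_pos: [559.1, -144.8, 147.0]
eef_rot: [[0.994, -0.11, -0.001], [-0.11, -0.994, 0.0], [-0.001, -0.0, -1.0]]
contact_force: [0.2, -0.1, -0.1]
finger_gap: 84.8
t 4.95 pos [ 559.1 -144.8  147. ] F [ 0.2 -0.1 -0.1] M [ 0.    0.   -0.03] gap 84.8
turn [-0.    0.03  0.01] shift now-axes [-0.4  0.3 -0. ] shift target-axes [-0.4  0.3 -0. ]
```

View pics/m2.png

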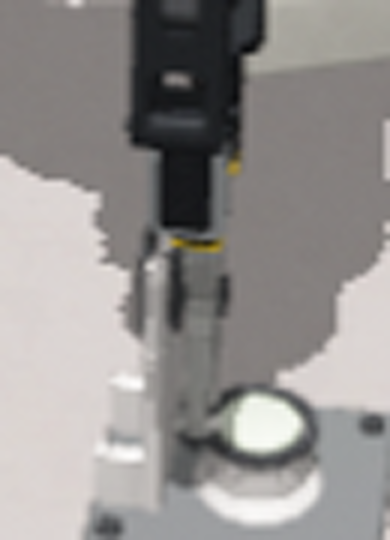

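View pics/m2t.png

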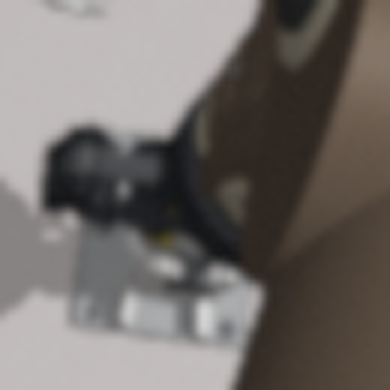

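```bash
python3 -m handwheel '[[[60,0,0,0,0,0,0],[60,0,0,0,0,0,0],[50,0,0,0,0,0,0],[50,0,0,0,0,0,0],[45,0,0,0,0,0,0],[45,0,0,0,0,0,0],[45,0,0,0,0,0,0],[45,0,0,0,0,0,0],[45,0,0,0,0,0,0],[45,0,0,0,0,0,0]]]'
python3 - <<'E'
from h import *
go([558.7,-145,147],-6.3)
b=save("side","s4_.png")
cv2.imwrite('pics/m3.png',big(b,300,220,65,90,6))
E
```

```text
t: 6.3
ee_pos: [560.2, -145.0, 149.0]
eef_rot: [[0.994, -0.109, 0.003], [-0.109, -0.994, -0.001], [0.003, 0.0, -1.0]]
contact_force: [0.0, 0.1, 7.4]
finger_gap: 45.0
t 6.3 pos [ 560.2 -145.   149. ] F [0.  0.1 7.4] M [-0.01  0.08  0.01] gap 45.0
turn [ 0.02 -0.18  0.02] shift now-axes [-1.5  0.2  2. ] shift target-axes [-1.5  0.2  2. ]
```

View pics/m3.png

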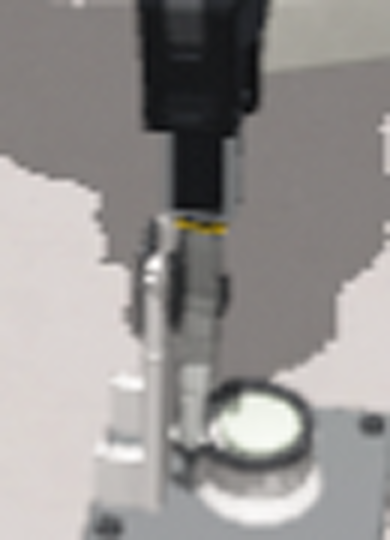

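```bash
python3 -m handwheel '[[[38,0,0,-1,0,0,0],[32,0,0,-1,0,0,0],[26,0,0,0,0,0,0],[20,0,0,0,0,0,0],[10,0,0,0,0,0,0],[10,0,0,0,0,0,0],[10,0,0,0,0,0,0],[10,0,0,0,0,0,0],[10,0,0,0,0,0,0],[10,0,0,0,0,0,0]]]'
python3 - <<'E'
from h import *
go([558.7,-145,147],-6.3)
b=save("side","s5_.png")
cv2.imwrite('pics/m4.png',big(b,300,220,65,90,6))
E
```

```text
t: 7.6
ee_pos: [560.2, -145.5, 151.7]
eef_rot: [[0.994, -0.11, 0.004], [-0.11, -0.994, -0.002], [0.004, 0.002, -1.0]]
contact_force: [-1.5, -1.5, 11.9]
finger_gap: 21.6
t 7.6 pos [ 560.2 -145.5  151.7] F [-1.5 -1.5 11.9] M [-0.32  0.44 -0.02] gap 21.6
turn [ 0.1  -0.22  0.  ] shift now-axes [-1.6 -0.3  4.7] shift target-axes [-1.6 -0.3  4.7]
```

View pics/m4.png

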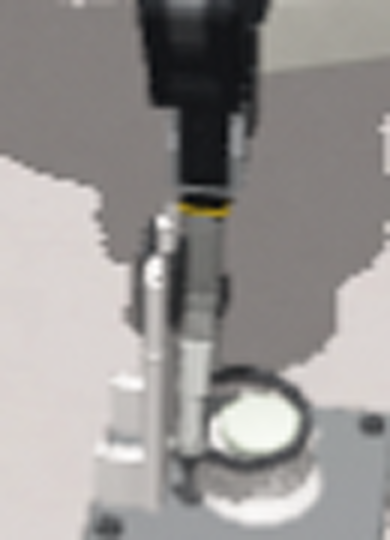

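```bash
python3 -m handwheel '[[[10,0,0,-3,0,0,0],[10,0,0,-6,0,0,0],[10,0,0,-8,0,0,0],[10,0,0,-10,0,0,0],[10,0,0,-10,0,0,0],[10,0,0,-10,0,0,0],[10,0,0,-10,0,0,0],[10,0,0,-10,0,0,0],[10,0,0,-5,0,0,0],[10,0,0,0,0,0,0]]]'
python3 - <<'E'
from h import *
go([558.7,-145,147],-6.3)
b=save("side","s6_.png");a=save("top","t6_.png")
cv2.imwrite('pics/m5.png',big(b,295,190,75,130,5));cv2.imwrite('pics/m5t.png',big(a,340,120,100,100,5))
for n in("side","top"):
  for k in("ring_center","ring_l_eye","ring_r_eye","ring_gap","pliers_grip"):
        print(n,k,[(np.round(r["uv"],1),round(r["conf"],2)) for r in recognise(k,n)])
E
```

```text
t: 8.9
ee_pos: [559.3, -144.9, 221.7]
eef_rot: [[0.994, -0.11, 0.0], [-0.11, -0.994, -0.0], [0.0, 0.0, -1.0]]
contact_force: [0.3, -0.3, -2.1]
finger_gap: 21.5
t 8.9 pos [ 559.3 -144.9  221.7] F [ 0.3 -0.3 -2.1] M [ 0.01 -0.04 -0.03] gap 21.5
turn [ 0.01 -0.02  0.01] shift now-axes [-0.6  0.2 74.7] shift target-axes [-0.6  0.2 74.7]
side ring_center [(array([345.8, 264.1]), 0.68)]
side ring_l_eye []
side ring_r_eye []
side ring_gap [(array([336.5, 297.3]), 0.25)]
side pliers_grip [(array([328.7, 236.3]), 0.92), (array([397.6, 271.6]), 0.53)]
top ring_center [(array([315.1, 258.2]), 0.65)]
top ring_l_eye []
top ring_r_eye [(array([267.4, 172.5]), 0.31)]
top ring_gap []
top pliers_grip [(array([353.1, 144.3]), 0.53)]
```

View pics/m5.png

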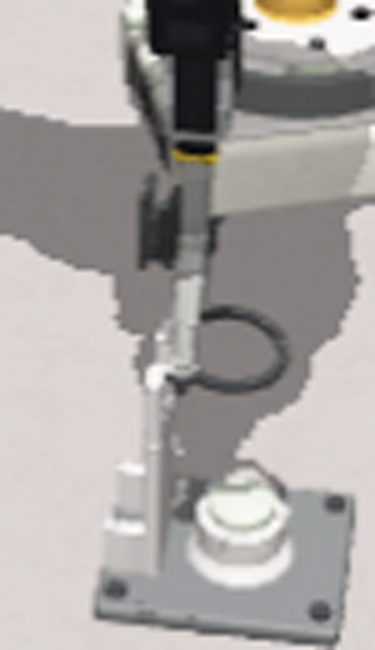

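View pics/m5t.png

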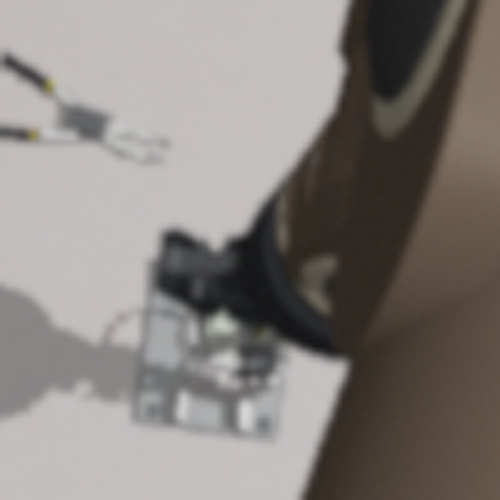

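```bash
python3 - <<'E'
from h import *
s=bot.state();p=s["ee_pos"];R=s["eef_rot"]
im=cv2.imread('pics/s6_.png')[:,:,::-1];x,y,S=300,195,9
b=big(im,x,y,70,75,S)
C=p+R@[16.5,0,116]
for r,c in((17,(0,0,255)),(21,(0,255,0))): circ("side",b,C,r,S,x,y,c)
q=[(proj("side",p+R@[0,0,h])-[x,y]+.5)*S for h in(0,116)]
cv2.line(b,tuple(q[0].astype(int)),tuple(q[1].astype(int)),(255,0,0),1)
cv2.imwrite('pics/m6.png',b);print(C)
E
```

```text
[ 575.68173209 -146.57487177  105.25510554]
```

View pics/m6.png

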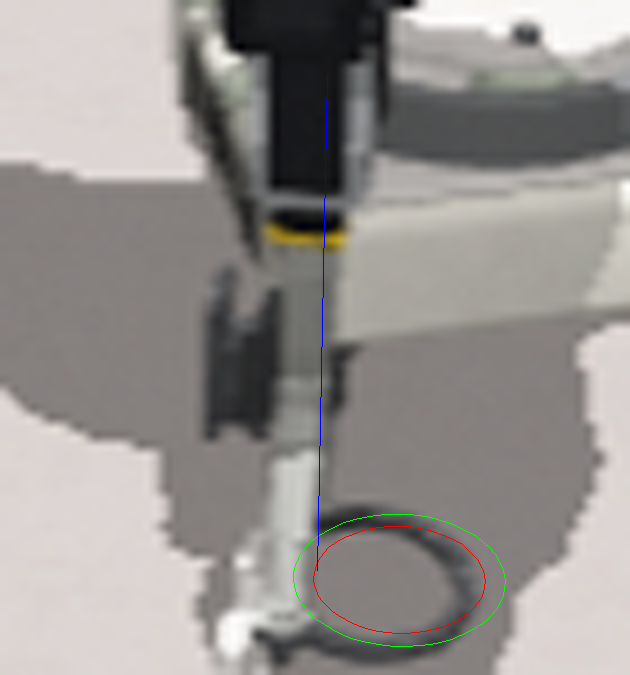

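```bash
python3 - <<'E'
from h import *
im=cv2.imread('pics/s6_.png')[:,:,::-1];x,y,S=320,245,20
b=big(im,x,y,36,28,S)
for i in range(0,36,2):
    cv2.putText(b,str(x+i),(i*S,12),0,.35,(0,0,255),1);cv2.line(b,(i*S+10,14),(i*S+10,20),(0,0,255),1)
for i in range(0,28,2):cv2.putText(b,str(y+i),(0,i*S+14),0,.35,(0,0,255),1)
cv2.imwrite('pics/m7.png',b)
E
```

```text
(no output)
```

View pics/m7.png

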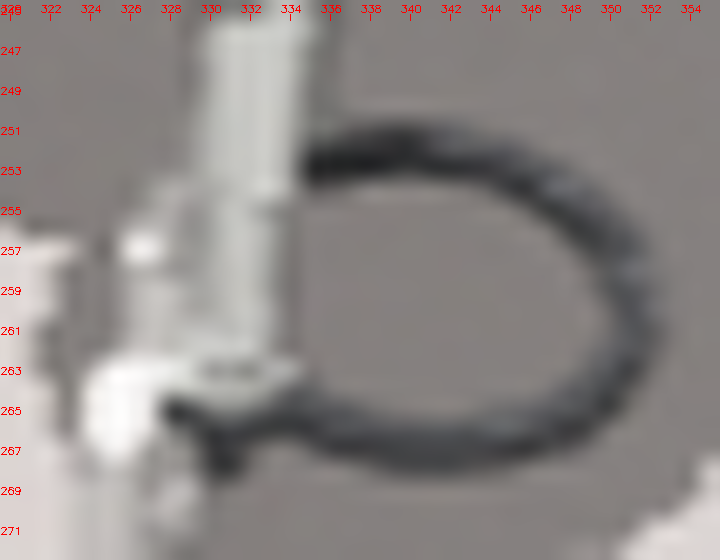

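```bash
cat >> h.py <<'E'
from scipy.optimize import least_squares
def ringfit(f,c0,angs,rmin=4,rmax=15,y=None,yaw=-6.3,x0=570,z0=105,bg=None,dbg=False):
    g=cv2.cvtColor(cv2.imread(f),cv2.COLOR_BGR2GRAY).astype(np.float32)
    pts=[]
    for a in angs:
        rr=np.arange(rmin,rmax,.1);u=c0[0]+rr*np.cos(np.radians(a));v=c0[1]+rr*np.sin(np.radians(a))
        w=cv2.remap(g,u.astype(np.float32)[None],v.astype(np.float32)[None],cv2.INTER_LINEAR)[0]
        i=np.argmin(w);k=np.abs(rr-rr[i])<1.6
        d=np.clip(np.percentile(w,70)-w,0,None)*k
        r=(rr*d).sum()/d.sum();pts.append([c0[0]+r*np.cos(np.radians(a)),c0[1]+r*np.sin(np.radians(a))])
    pts=np.array(pts)
    cy,sy=np.cos(np.radians(yaw)),np.sin(np.radians(yaw));X=np.array([cy,sy,0]);Y=np.array([-sy,cy,0])
    def model(p,n=120):
        e=np.radians(p[2]);Xp=X*np.cos(e)-np.array([0,0,np.sin(e)])
        C=np.array([p[0],y,p[1]])
        ph=np.linspace(0,2*np.pi,n,endpoint=False)
        return np.array([proj("side",C+p[3]*np.cos(t)*Xp+p[4]*np.sin(t)*Y) for t in ph])
    def res(p):
        m=model(p);out=[]
        for q in pts:
            d=np.linalg.norm(m-q,axis=1);i=np.argmin(d);a=m[i-1];b=m[(i+1)%len(m)];t=(b-a)/np.linalg.norm(b-a)
            out.append(t[0]*(q-m[i])[1]-t[1]*(q-m[i])[0])
        return out+[(p[3]-19)*.1,(p[4]-19.5)*.05]
    s=least_squares(res,[x0,z0,0,19,19.5]);return pts,s.x,np.sqrt(np.mean(s.fun**2)),model(s.x)
E
python3 - <<'E'
from h import *
np.set_printoptions(precision=2,suppress=True)
s=bot.state()
pts,p,e,m=ringfit('pics/s6_.png',(341,259.3),np.arange(-115,116,6),y=s["ee_pos"][1]-1.3)
print(p,e);print(s["ee_pos"])
E
```

```text
Traceback (most recent call last):
  File "h.py", line 54, in ringfit
    s=least_squares(res,[x0,z0,0,19,19.5]);return pts,s.x,np.sqrt(np.mean(s.fun**2)),model(s.x)
  File "h.py", line 49, in res
    m=model(p);out=[]
  File "h.py", line 47, in model
    return np.array([proj("side",C+p[3]*np.cos(t)*Xp+p[4]*np.sin(t)*Y) for t in ph])
                     ~~~~^^^^^^^^^^^^^^^^^^^^^^^^^^^^^^^^^^^^^^^^^^^^^
  File "h.py", line 6, in proj
    c=cams.calibration(n);T=np.array(c["camera_from_world"]);p=T[:3,:3]@np.array(P,float)+T[:3,3]
ValueError: time passes only in moves, steps and waits
```

```bash
python3 - <<'E'
s=open('h.py').read()
s=s.replace('cams.calibration(n)','cal(n)').replace("def save(","_c={}\ndef cal(n):\n    if n not in _c:_c[n]=cams.calibration(n)\n    return _c[n]\ndef save(",1)
open('h.py','w').write(s)
E
python3 - <<'E'
from h import *
np.set_printoptions(precision=2,suppress=True)
s=bot.state()
pts,p,e,m=ringfit('pics/s6_.png',(341,259.3),np.arange(-115,116,6),y=s["ee_pos"][1]-1.3)
print(p,e);print(s["ee_pos"],s["t"])
im=cv2.imread('pics/s6_.png')[:,:,::-1];x,y,S=320,245,20
b=big(im,x,y,36,28,S)
for q in pts: cv2.circle(b,tuple(((q-[x,y]+.5)*S).astype(int)),3,(0,0,255),-1)
cv2.polylines(b,[((m-[x,y]+.5)*S).astype(np.int32)],True,(0,255,0),1)
cv2.imwrite('pics/m8.png',b)
E
```

```text
[569.56 103.01   7.37  19.38  20.75] 0.12847079138396272
[ 559.29 -144.77  221.26] 9.5
```

View pics/m8.png

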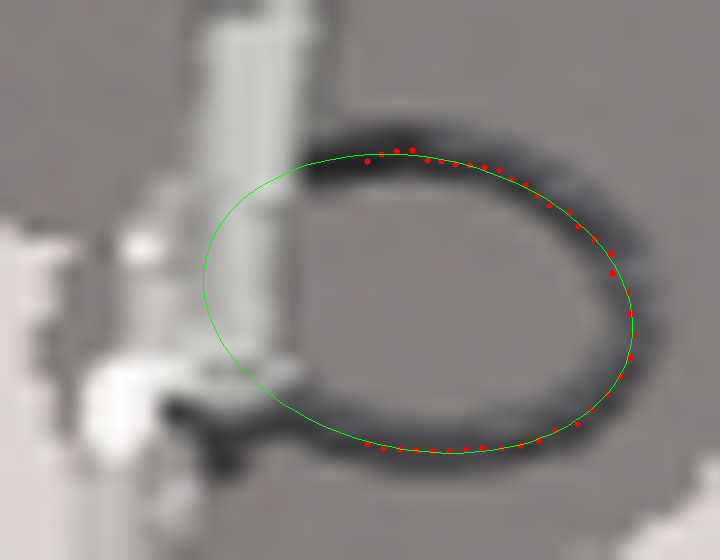

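```bash
python3 - <<'E'
from h import *
go([577,151.1,246],13.7)
E
```

```text
t 9.5 pos [ 559.3 -144.8  221.3] F [-1.1  0.3 -1.8] M [0.05 0.02 0.01] gap 21.3
turn [ -0.     0.   -19.98] shift now-axes [ -14.8 -296.   -24.7] shift target-axes [  87.3 -283.3  -24.7]
```

```bash
python3 -m handwheel '[[[10,0,0,-12,0,0,-10],[10,0,0,-12.7,0,0,-10],[10,5,-15,0,0,0,0],[10,11,-35,0,0,0,0],[10,12,-40,0,0,0,0],[10,12,-40,0,0,0,0],[10,12,-40,0,0,0,0],[10,12,-40,0,0,0,0],[10,11,-35,0,0,0,0],[10,5,-20,0,0,0,0]]]'
python3 -m handwheel '[[[10,5,-12,0,0,0,0],[10,2,-6,0,0,0,0],[10,0,0,0,0,1.5,0],[10,0,0,0,0,2,0],[10,0,0,0,0,1.5,0],[10,0,0,0,0,0,0],[10,0,0,0,0,0,0],[10,0,0,0,0,0,0],[10,0,0,0,0,0,0],[10,0,0,0,0,0,0]]]'
python3 - <<'E'
from h import *
go([577,151.1,246],13.7)
b=save("side","s7_.png");a=save("top","t7_.png")
cv2.imwrite('pics/m9.png',big(b,315,130,80,80,8));cv2.imwrite('pics/m9t.png',big(a,220,120,110,100,6))
E
```

```text
t: 10.75
ee_pos: [573.6, 134.0, 245.3]
eef_rot: [[0.972, 0.237, -0.001], [0.237, -0.972, 0.0], [-0.001, -0.0, -1.0]]
contact_force: [0.3, -0.2, -2.6]
finger_gap: 21.6
t: 12.0
ee_pos: [577.9, 146.3, 245.8]
eef_rot: [[0.966, 0.245, 0.083], [0.243, -0.97, 0.025], [0.087, -0.004, -0.996]]
contact_force: [0.3, -0.1, -2.1]
finger_gap: 21.4
t 12.0 pos [577.9 146.3 245.8] F [ 0.3 -0.1 -2.1] M [0.04 0.11 0.03] gap 21.4
turn [-0.23 -4.98  0.46] shift now-axes [ 0.3 -4.9 -0.1] shift target-axes [ 0.2 -4.9 -0.2]
```

View pics/m9.png

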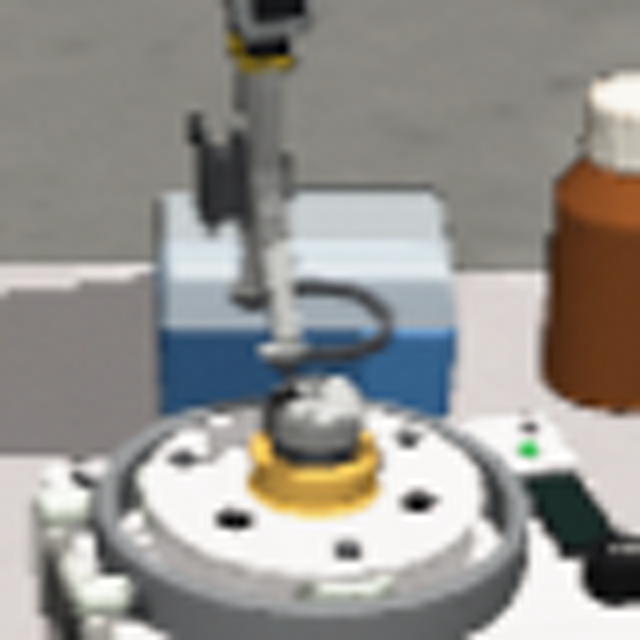

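View pics/m9t.png

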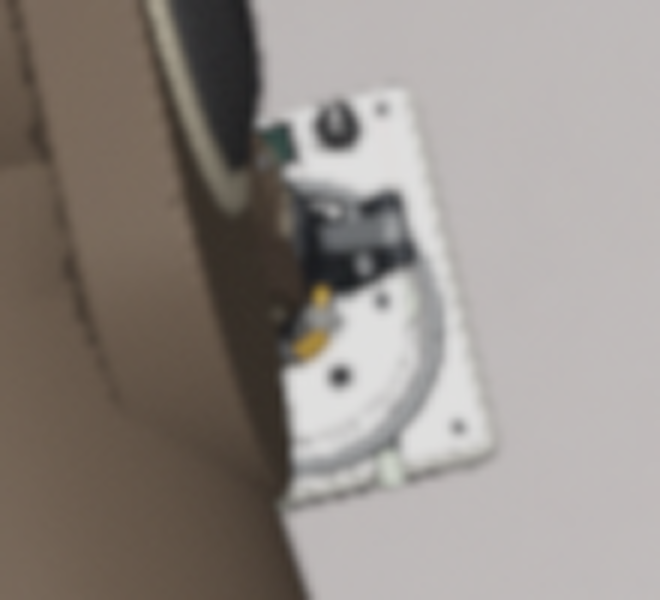

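```bash
python3 - <<'E'
from h import *
np.set_printoptions(precision=2,suppress=True)
s=bot.state()
y0=s["ee_pos"][1]+20.6*np.sin(np.radians(13.7))
x,y,S=338,155,20
im=cv2.imread('pics/s7_.png')[:,:,::-1]
b=big(im,x,y,36,28,S)
cv2.imwrite('pics/m10r.png',b)
pts,p,e,m=ringfit('pics/s7_.png',(356,169.8),np.arange(-95,100,6),rmin=2.5,rmax=11,y=y0,yaw=13.7,x0=597,z0=125)
print(p,e,y0)
for q in pts: cv2.circle(b,tuple(((q-[x,y]+.5)*S).astype(int)),3,(0,0,255),-1)
cv2.polylines(b,[((m-[x,y]+.5)*S).astype(np.int32)],True,(0,255,0),1)
cv2.imwrite('pics/m10.png',b)
E
```

```text
[600.45 129.12  -0.62  16.46  21.03] 0.1309808861319963 151.13933053250983
```

View pics/m10.png

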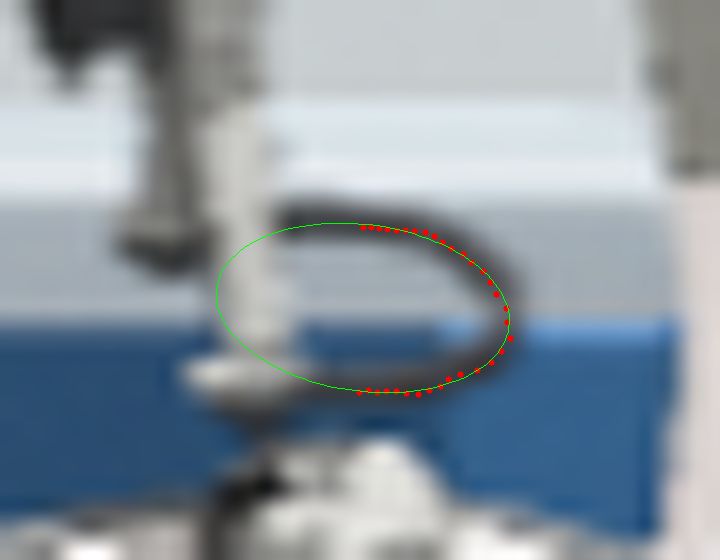

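```bash
python3 - <<'E'
from h import *
np.set_printoptions(precision=2,suppress=True)
o,d=ray("side",(353.25,169.75))
print(o+d*(151.14-o[1])/d[1], proj("side",(597,156,104)),proj("side",(597,156,125)),proj("side",(597,151,125)))
s=bot.state();print(s["ee_pos"])
im=cv2.imread('pics/s7_.png')[:,:,::-1];x,y,S=338,155,20
P=o+d*(151.14-o[1])/d[1]
b=big(im,x,y,36,28,S)
for dz in(-1.5,1.5):
  for r in (17.5,21.5): circ("side",b,P+[0,0,dz],r,S,x,y,(0,0,255) if dz<0 else (0,255,0))
cv2.imwrite('pics/m11.png',b)
E
```

```text
[595.   151.14 129.17] [353.7  178.39] [354.03 170.4 ] [354.06 171.41]
[577.87 146.26 245.88]
```

View pics/m11.png

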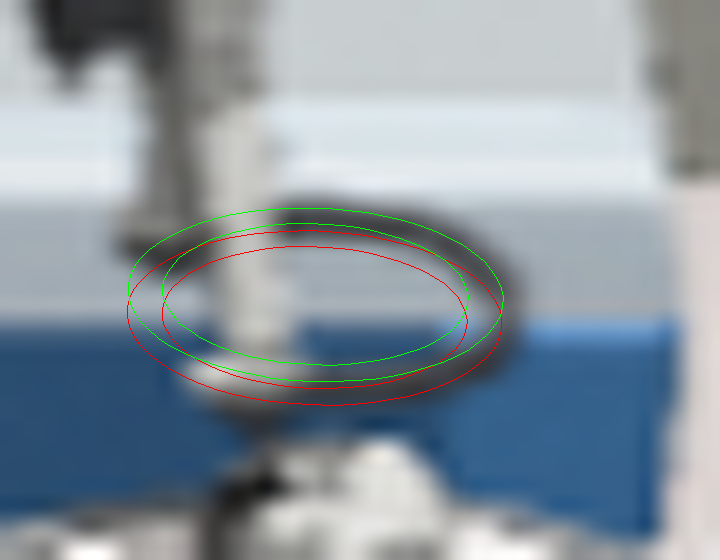

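```bash
python3 -m handwheel '[[[10,0.3,-2.4,0,0,0,0],[10,0.3,-2.3,0,0,0,0],[10,-0.26,0,3,0,0,0],[10,-0.26,0,3,0,0,0],[10,-0.26,0,3,0,0,0],[10,-0.26,0,3,0,0,0],[10,-0.26,0,3,0,0,0],[10,-0.26,0,3,0,0,0],[10,0,0,0,0,0,0],[10,0,0,0,0,0,0]]]'
python3 - <<'E'
from h import *
go([577.4,151,228],13.7)
b=save("side","s8_.png");a=save("top","t8_.png")
S=16;x,y=332,155
B=big(b,x,y,46,36,S);cv2.imwrite('pics/m12r.png',B)
p=bot.state()["ee_pos"];C=np.array([p[0]+19.3,p[1]+4.8,p[2]-116.7]);print(C)
for r in(17,21.5):circ("side",B,C,r,S,x,y,(0,255,0))
circ("side",B,(597.2,156,101),14.8,S,x,y,(0,0,255));circ("side",B,(597.2,156,86),19,S,x,y,(0,0,255))
cv2.imwrite('pics/m12.png',B);cv2.imwrite('pics/m12t.png',big(a,250,150,60,50,10))
E
```

```text
t: 13.35
ee_pos: [577.9, 148.9, 228.1]
eef_rot: [[0.965, 0.248, 0.083], [0.247, -0.969, 0.027], [0.087, -0.005, -0.996]]
contact_force: [-0.3, 1.0, -1.8]
finger_gap: 22.0
t 13.35 pos [577.9 148.9 228.1] F [-0.3  1.  -1.8] M [-0.02  0.12 -0.05] gap 22.0
turn [-0.32 -5.01  0.66] shift now-axes [ 0.1 -2.2  0.1] shift target-axes [ 0.1 -2.2  0.1]
[597.16467356 153.66645591 111.46544271]
```

View pics/m12.png

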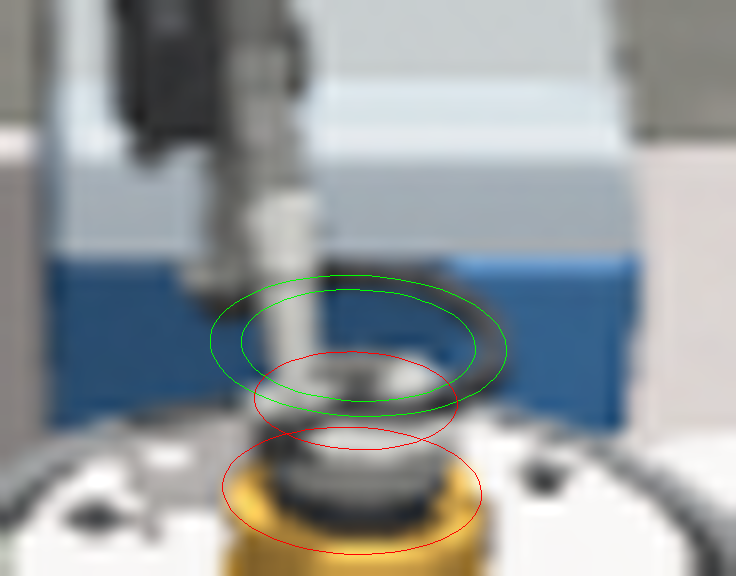

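View pics/m12t.png

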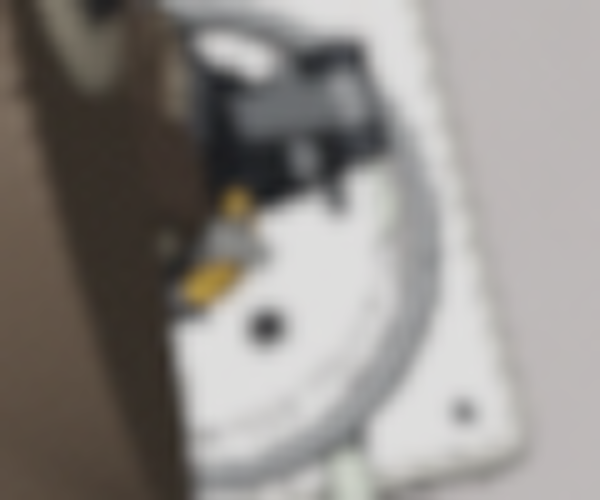

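```bash
python3 -m handwheel '[[[10,0.2,-0.8,0,0,0,0],[10,0.2,-0.8,0,0,0,0],[10,0.1,-0.6,0,0,0,0],[10,0,0,0,0,0,0],[10,0,0,0,0,0,0],[10,0,0,0,0,0,0],[10,0,0,0,0,0,0],[10,0,0,0,0,0,0],[10,0,0,0,0,0,0],[10,0,0,0,0,0,0]]]'
python3 - <<'E'
from h import *
go([577.6,151.2,228],13.7)
E
```

```text
t: 14.7
ee_pos: [578.0, 150.1, 228.1]
eef_rot: [[0.965, 0.25, 0.083], [0.248, -0.968, 0.027], [0.087, -0.006, -0.996]]
contact_force: [-0.2, -0.6, -1.7]
finger_gap: 21.6
t 14.7 pos [578.  150.1 228.1] F [-0.2 -0.6 -1.7] M [-0.07  0.13 -0.08] gap 21.6
turn [-0.36 -5.    0.75] shift now-axes [-0.1 -1.1  0.1] shift target-axes [-0.1 -1.1  0.1]
```

```bash
python3 -m handwheel '[[[10,0.2,-1,0,0,0,0],[10,0.2,-1,0,0,0,0],[10,-0.15,0,1.5,0,0,0],[10,-0.15,0,1.5,0,0,0],[10,-0.15,0,1.5,0,0,0],[10,-0.15,0,1.5,0,0,0],[10,-0.15,0,1.5,0,0,0],[10,-0.15,0,1.5,0,0,0],[10,0,0,0,0,0,0],[10,0,0,0,0,0,0]]]'
python3 - <<'E'
from h import *
go([577.6,151.2,219],13.7)
b=save("side","s9_.png")
S=16;x,y=332,155
B=big(b,x,y,46,36,S);cv2.imwrite('pics/m13.png',B)
E
```

```text
t: 15.95
ee_pos: [578.0, 151.3, 219.1]
eef_rot: [[0.964, 0.251, 0.083], [0.25, -0.968, 0.028], [0.087, -0.006, -0.996]]
contact_force: [-0.3, 0.4, -2.1]
finger_gap: 21.5
t 15.95 pos [578.  151.3 219.1] F [-0.3  0.4 -2.1] M [-0.04  0.11 -0.02] gap 21.5
turn [-0.39 -5.    0.84] shift now-axes [-0.4 -0.   0. ] shift target-axes [-0.4 -0.   0.1]
```

View pics/m13.png

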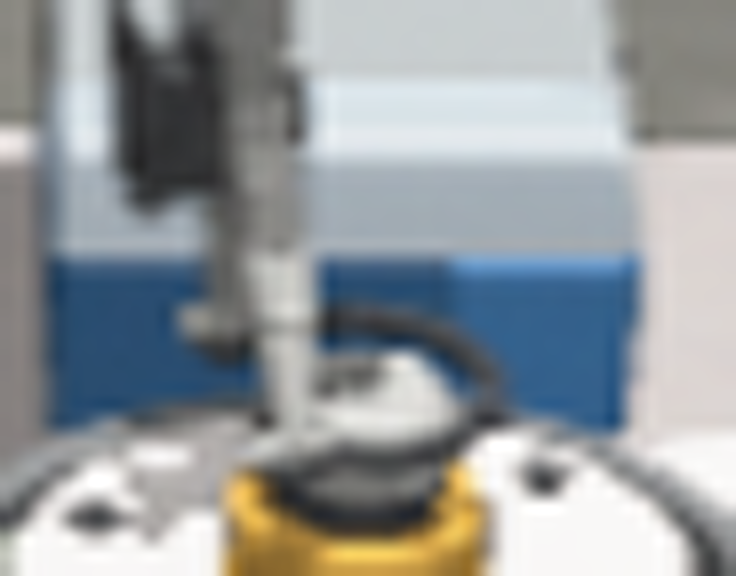

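```bash
python3 -m handwheel '[[[10,-0.1,0,1,0,0,0],[10,-0.1,0,1,0,0,0],[10,-0.1,0,1,0,0,0],[10,-0.1,0,1,0,0,0],[10,-0.1,0,1,0,0,0],[10,-0.1,0,1,0,0,0],[10,-0.1,0,1,0,0,0],[10,-0.1,0,1,0,0,0],[10,0,0,0,0,0,0],[10,0,0,0,0,0,0]]]'
python3 - <<'E'
from h import *
go([577.6,151.2,211],13.7)
b=save("side","s10_.png")
S=16;x,y=332,155
B=big(b,x,y,46,36,S);cv2.imwrite('pics/m14r.png',B)
p=bot.state()["ee_pos"];C=np.array([p[0]+19.3,p[1]+4.8,p[2]-116.7]);print(C)
for r in(17,21.5):circ("side",B,C,r,S,x,y,(0,255,0))
cv2.imwrite('pics/m14.png',B)
E
```

```text
t: 17.25
ee_pos: [577.9, 151.3, 211.1]
eef_rot: [[0.964, 0.251, 0.083], [0.25, -0.968, 0.028], [0.087, -0.006, -0.996]]
contact_force: [0.2, -0.1, -1.4]
finger_gap: 21.3
t 17.25 pos [577.9 151.3 211.1] F [ 0.2 -0.1 -1.4] M [-0.06  0.13  0.01] gap 21.3
turn [-0.39 -5.    0.84] shift now-axes [-0.3  0.   0. ] shift target-axes [-0.3  0.   0.1]
[597.18966301 156.11288976  94.37341141]
```

View pics/m14r.png

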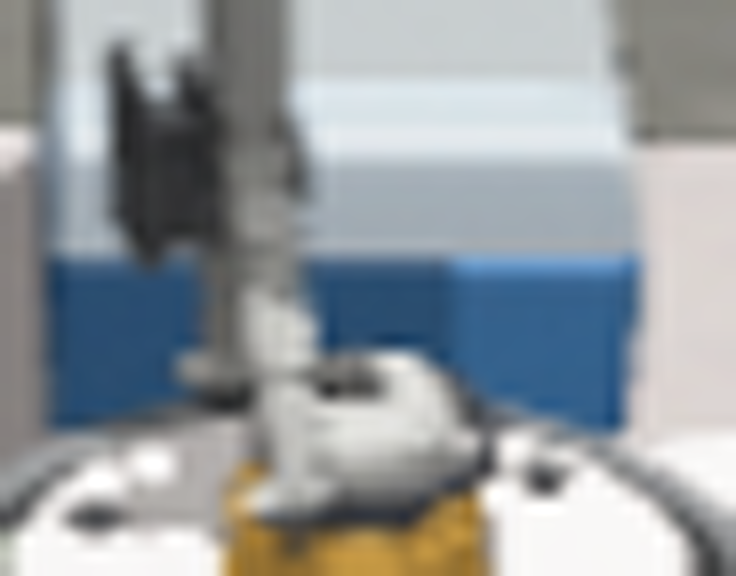

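View pics/m14.png

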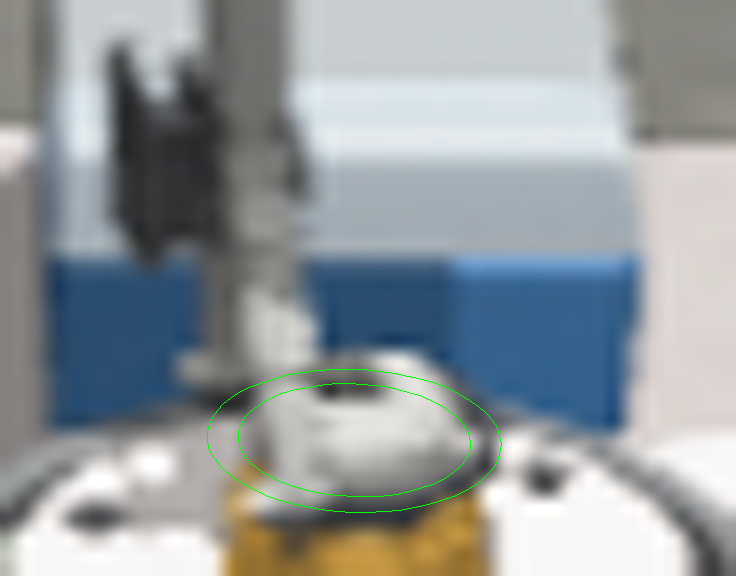

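```bash
python3 -m handwheel '[[[10,-0.05,0,0.5,0,0,0],[10,-0.05,0,0.5,0,0,0],[10,-0.05,0,0.5,0,0,0],[10,-0.05,0,0.5,0,0,0],[10,-0.05,0,0.5,0,0,0],[10,-0.05,0,0.5,0,0,0],[10,-0.05,0,0.5,0,0,0],[10,-0.05,0,0.5,0,0,0],[10,-0.05,0,0.5,0,0,0],[10,0,0,0,0,0,0]]]'
python3 - <<'E'
from h import *
go([577.6,151.2,206.5],13.7)
b=save("side","s11_.png");go([577.6,151.2,206.5],13.7)
S=16;x,y=332,165
B=big(b,x,y,46,36,S);cv2.imwrite('pics/m15r.png',B)
E
```

```text
t: 18.55
ee_pos: [577.8, 151.3, 206.5]
eef_rot: [[0.964, 0.251, 0.083], [0.25, -0.968, 0.028], [0.087, -0.006, -0.996]]
contact_force: [0.2, -0.6, -2.4]
finger_gap: 21.3
t 18.55 pos [577.8 151.3 206.5] F [ 0.2 -0.6 -2.4] M [-0.06  0.11 -0.02] gap 21.3
turn [-0.39 -4.99  0.84] shift now-axes [-0.2  0.1 -0.1] shift target-axes [-0.2  0.1 -0. ]
t 18.6 pos [577.8 151.3 206.5] F [ 0.4 -0.  -1.3] M [-0.01  0.14  0.01] gap 21.9
turn [-0.39 -5.    0.84] shift now-axes [-0.2  0.1 -0. ] shift target-axes [-0.2  0.1 -0. ]
```

View pics/m15r.png

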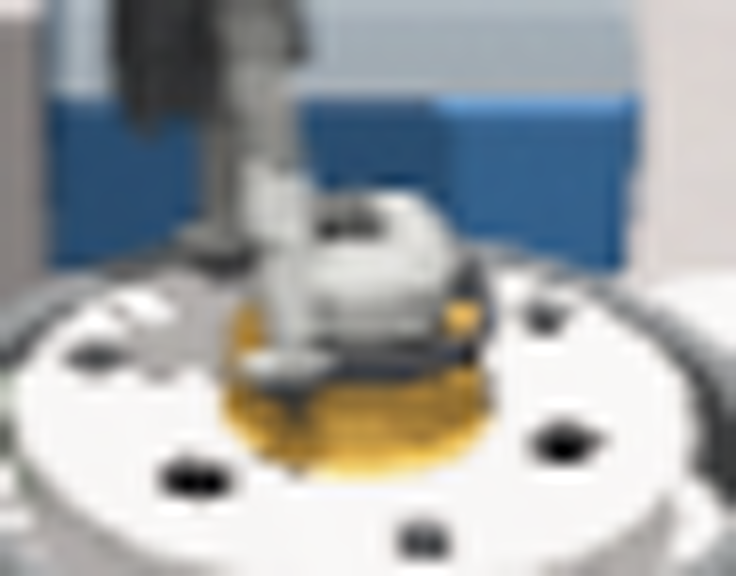

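```bash
python3 -m handwheel '[[[10,-0.04,0,0.4,0,0,0],[10,0,0,0,0,0,0],[10,0,0,0,0,0,0],[10,-0.04,0,0.4,0,0,0],[10,0,0,0,0,0,0],[10,0,0,0,0,0,0],[10,0,0,0,0,0,0],[10,0,0,0,0,0,0],[10,0,0,0,0,0,0],[10,0,0,0,0,0,0]]]'
python3 - <<'E'
from h import *
go([577.6,151.2,205.7],13.7)
E
python3 -m handwheel '[[[10,-0.04,0,0.4,0,0,0],[10,0,0,0,0,0,0],[10,0,0,0,0,0,0],[10,-0.04,0,0.4,0,0,0],[10,0,0,0,0,0,0],[10,0,0,0,0,0,0],[10,0,0,0,0,0,0],[10,0,0,0,0,0,0],[10,0,0,0,0,0,0],[10,0,0,0,0,0,0]]]'
python3 - <<'E'
from h import *
go([577.6,151.2,204.9],13.7)
E
```

```text
t: 19.85
ee_pos: [577.8, 151.3, 205.7]
eef_rot: [[0.964, 0.251, 0.083], [0.25, -0.968, 0.028], [0.087, -0.006, -0.996]]
contact_force: [-0.2, -0.3, -1.1]
finger_gap: 21.1
t 19.85 pos [577.8 151.3 205.7] F [-0.2 -0.3 -1.1] M [-0.08  0.09 -0.02] gap 21.1
turn [-0.39 -5.    0.84] shift now-axes [-0.2  0.1 -0. ] shift target-axes [-0.2  0.1  0. ]
t: 21.1
ee_pos: [577.8, 151.3, 204.9]
eef_rot: [[0.964, 0.251, 0.083], [0.25, -0.968, 0.028], [0.087, -0.006, -0.996]]
contact_force: [0.5, -0.1, -2.2]
finger_gap: 22.0
t 21.1 pos [577.8 151.3 204.9] F [ 0.5 -0.1 -2.2] M [-0.06  0.13 -0.02] gap 22.0
turn [-0.39 -4.99  0.84] shift now-axes [-0.2  0.  -0.1] shift target-axes [-0.2  0.1 -0. ]
```

```bash
python3 -m handwheel '[[[10,-0.04,0,0.4,0,0,0],[10,0,0,0,0,0,0],[10,0,0,0,0,0,0],[10,-0.04,0,0.4,0,0,0],[10,0,0,0,0,0,0],[10,0,0,0,0,0,0],[10,0,0,0,0,0,0],[10,0,0,0,0,0,0],[10,0,0,0,0,0,0],[10,0,0,0,0,0,0]]]'
python3 - <<'E'
from h import *
go([577.6,151.2,204.1],13.7)
b=save("side","s12_.png");go([577.6,151.2,204.1],13.7)
S=16;x,y=332,165
B=big(b,x,y,46,36,S);cv2.imwrite('pics/m16r.png',B)
E
```

```text
t: 22.35
ee_pos: [577.8, 151.3, 204.1]
eef_rot: [[0.964, 0.251, 0.083], [0.25, -0.968, 0.028], [0.087, -0.006, -0.996]]
contact_force: [0.4, -1.0, -1.3]
finger_gap: 21.2
t 22.35 pos [577.8 151.3 204.1] F [ 0.4 -1.  -1.3] M [-0.11  0.09 -0.03] gap 21.2
turn [-0.39 -5.    0.84] shift now-axes [-0.2  0.1 -0. ] shift target-axes [-0.2  0.1 -0. ]
t 22.4 pos [577.8 151.3 204.1] F [-0.5  0.1 -1.9] M [ 0.02  0.13 -0.01] gap 21.6
turn [-0.4  -4.99  0.84] shift now-axes [-0.2  0.1 -0.1] shift target-axes [-0.2  0.1 -0. ]
```

View pics/m16r.png

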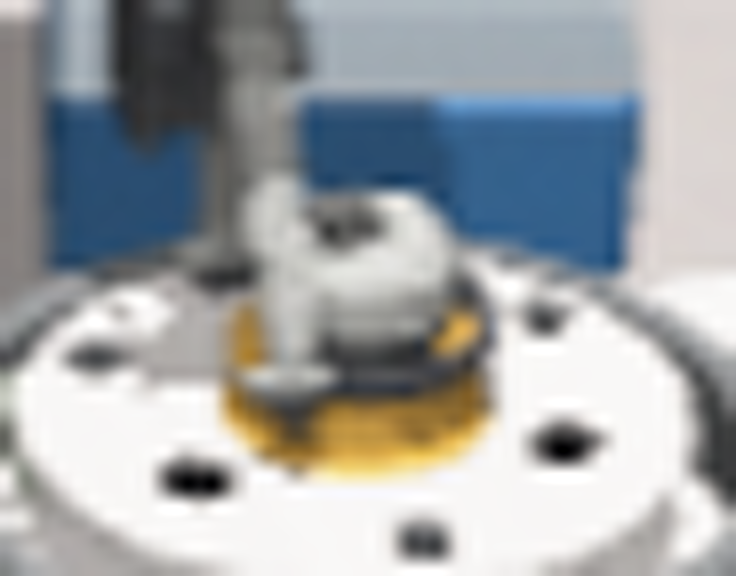

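```bash
python3 -m handwheel '[[[10,-0.04,0,0.4,0,0,0],[10,0,0,0,0,0,0],[10,0,0,0,0,0,0],[10,-0.04,0,0.4,0,0,0],[10,0,0,0,0,0,0],[10,0,0,0,0,0,0],[10,0,0,0,0,0,0],[10,0,0,0,0,0,0],[10,0,0,0,0,0,0],[10,0,0,0,0,0,0]]]'
python3 - <<'E'
from h import *
go([577.6,151.2,203.3],13.7)
b=save("side","s13_.png");go([577.6,151.2,204.1],13.7)
S=20;x,y=338,172
B=big(b,x,y,36,24,S);cv2.imwrite('pics/m17r.png',B)
for z in(87.5,90):circ("side",B,(597.2,156,z),14.8,S,x,y,(0,0,255) if z<88 else (255,0,0))
cv2.imwrite('pics/m17.png',B)
E
```

```text
t: 23.65
ee_pos: [577.8, 151.3, 203.3]
eef_rot: [[0.964, 0.251, 0.083], [0.25, -0.968, 0.028], [0.087, -0.006, -0.996]]
contact_force: [-1.2, -0.9, 0.2]
finger_gap: 21.7
t 23.65 pos [577.8 151.3 203.3] F [-1.2 -0.9  0.2] M [-0.15  0.19 -0.03] gap 21.7
turn [-0.39 -5.    0.84] shift now-axes [-0.2  0.1 -0. ] shift target-axes [-0.2  0.1  0. ]
t 23.7 pos [577.8 151.3 203.3] F [0.1 0.2 0.3] M [-0.15  0.17 -0.02] gap 21.4
turn [-0.39 -5.    0.84] shift now-axes [-0.1  0.1 -0.8] shift target-axes [-0.2  0.1 -0.8]
```

View pics/m17r.png

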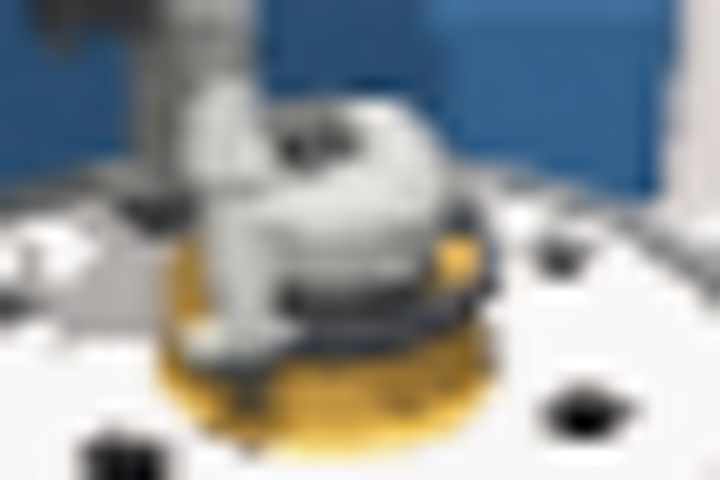

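```bash
python3 -m handwheel '[[[10,0.05,0,-0.6,0,0,0],[10,0.05,0,-0.6,0,0,0],[10,0,0,0,0,0,0],[10,0,0,0,0,0,0],[10,0,0,0,0,0,0],[10,0,0,0,0,0,0],[10,0,0,0,0,0,0],[10,0,0,0,0,0,0],[10,0,0,0,0,0,0],[10,0,0,0,0,0,0]]]'
python3 - <<'E'
from h import *
b=save("side","s14_.png");go([577.6,151.2,204.5],13.7)
S=20;x,y=338,172
B=big(b,x,y,36,24,S);cv2.imwrite('pics/m18r.png',B)
C=(597.4,156.1,89)
for r in(17.3,21.3):circ("side",B,C,r,S,x,y,(0,255,0))
cv2.imwrite('pics/m18.png',B)
E
```

```text
t: 24.95
ee_pos: [577.8, 151.3, 204.5]
eef_rot: [[0.964, 0.251, 0.083], [0.25, -0.968, 0.028], [0.087, -0.006, -0.996]]
contact_force: [-0.2, -0.2, -1.4]
finger_gap: 21.5
t 25.0 pos [577.8 151.3 204.5] F [-0.5  0.2 -2.1] M [-0.02  0.05  0.06] gap 21.5
turn [-0.39 -5.    0.84] shift now-axes [-0.2  0.1 -0. ] shift target-axes [-0.2  0.1  0. ]
```

View pics/m18r.png

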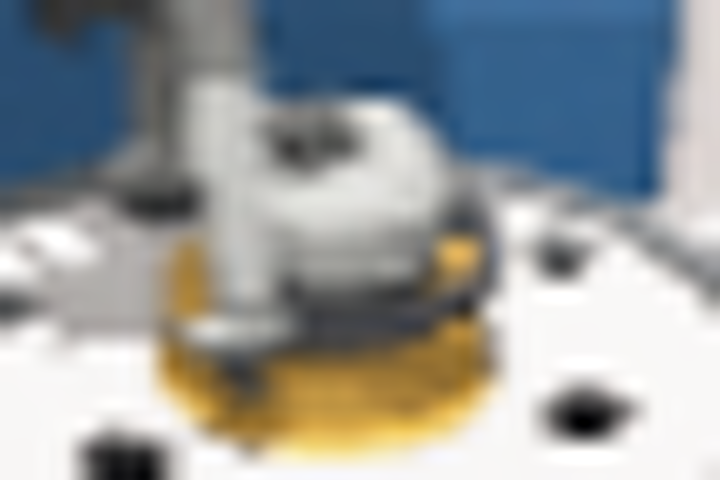

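View pics/m18.png

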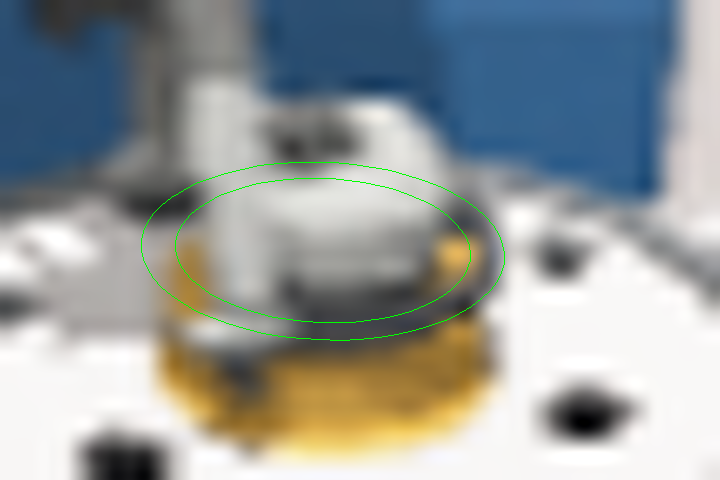

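```bash
python3 -c "
from workcell import job_done
print(job_done())"
```

```text
the job is handed in; nothing more can be done
None
```

I handed the job in with the pliers still squeezed and holding the ring open round the groove. No verdict was reported.

I gripped the stand's pliers by the sleeves and squeezed until the gap reading stopped falling. I lifted pliers and ring clear, turned the gap to the keyway's side (about 14° yaw), and pitched the tool 5° because the ring drooped about 7°. I then lowered the ring over the shaft, touched it lightly down (about 2 N) as a height check, and raised it 1.2 mm. Total time was about 25 s.

**Last checks:**
- **Position:** the ring is about 1 mm from the shaft's axis in the side picture. Its height is between about 88.5 and 89.8 mm; the groove is at 89 mm.
- **Contact:** the wrist force was back to the hanging weight alone, about 2 N, so nothing leans on the pump.
- **Grip:** the fingers held steady at 21.5 mm. This disagrees with the 26 mm given for fully squeezed handles, and I did not explain it. I could not read the squeeze angle; the ring is visibly open.
- **Tilt:** I estimate 2–3°, with about ±2° uncertainty.
- **Not measured directly:** the arm hid the ring from the top camera, so its sideways position and the gap's direction come from the arm's pose. An automatic ring fit was poor after the move to the pump, and I relied on picture overlays instead.

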